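# Put the deep sockets back in their blocks

### The arm

A 7-joint arm with a two-finger parallel gripper is mounted at the origin on the work surface. World frame = base frame: x ahead of the robot, y to its left, z up, the work surface at z = 0. Lengths are in m, angles in rad, forces in N, time in s.
With the tool pointing down it reaches from about 0.425 to 0.95 m from the base axis. Payload 16.7 kg.
Tool frame: the origin (TCP) lies at the centre of the arm's flange, where the gripper is bolted on; the fingertips stand 199 mm ahead of it and the grasp point (between the pads) lies 180 mm ahead of it; z points along the fingers, y is the direction in which the jaws open and shut (so a half turn about z gives the same grasp; the last joint's range is limited). The gripper opens to 94 mm and grips with 3 to 60 N. Pads are 16 mm wide; open, the fingers measure 119 mm over their backs; the gripper's body (75 mm by 177 mm) begins 78 mm behind the grasp point.
Start: joints at [1.107, 0.426, 0.074, 1.606, -0.034, 1.111, -0.067], TCP at [0.209, -0.642, 0.405] pointing down, gripper open.
Joint ranges: [-2.85, 2.85], [-0.5, 2.14], [-1.23, 1.37], [0.21, 2.46], [-1.02, 4.16], [0.16, 2.05], [-2.73, 2.73]. Speed limits (rad/s): [1.89, 1.89, 2.39, 2.39, 3.01, 3.01, 3.01].

### API

Orientations are given as a unit quaternion [w, x, y, z].
In Python, from rig import robot, snapshot gives the robot as it stands.
- The arm moves only by the tool step_arm, never from a script. Its argument "deltas" is a list of rows, each an object with "hand": the closure, from 0 (fully open) to 1 (shut); "linear": the shift along the world's x, y, z in cm, a list of three; "rot": the turn, a rotation vector about the world's x, y, z in degrees, a list of three. A call has 1 to 5 rows; each row shifts and turns the commanded pose from where the row before left it; what a row does not reach is not made up. A row lasts 1/10 s, in which the tool goes at most 50 mm and 8.59 degrees, less where a joint would pass 70% of its speed; a pose out of reach is approached as far as the arm can. A call is refused whole if a number of a shift passes 5 or a number of a turn 8.59, either way. A call with a gripper value outside its range is refused whole. The fingers move at their own pace and stop on an object; "force" is the grip in N (left out, the last holds). Time passes only in rows, so rows that do not move let the fingers close. It gives the time, the measured TCP pose, the force and the opening at its end, in the units of the state.
- robot.sense(): the state, without advancing time (a new reading comes with each control period).
- snapshot(name): name is "side" or "top"; returns a dict with "img" (480x640x3 uint8, red, green, blue), "range_z" (480x640 float32, m along the optical axis (not along the pixel's ray), 0 where there is no reading), "camera_matrix" (3x3 intrinsics, pixels), "rvec" (rotation vector, rad) and "tvec" (3), from world to camera coordinates, as OpenCV has them. Camera axes: x right, y down, z forward; pixel columns grow to the right and rows downward; lengths in m; the calibration is good to about 2 mm. A picture is of the moment at which its call begins.
- robot.hand_in(): hands the job in, once; it reports no verdict.
The state is a dict: "time": time; "joint_positions": joint angles; "qd": joint speeds; "tau": joint torques, N m; "tool_pos": TCP position; "ee_rot": TCP orientation; "wrist_force": force on the tool from outside, world axes, zero at the start; "torque": the same for the moment, N m; "grip_width": finger opening in m.
Only numpy, scipy, OpenCV 4.12 (cv2) and the standard library are available. Lean on these libraries where they do the work, as an engineer would, in place of code of your own. Each camera call takes 0.05 s, during which the arm holds its last target. There are 200 camera calls.

### The job

Put away the four tall sockets: stand each one upright, mouth up, in the wooden block bored for it, all the way down on the floor of the hole - the slimmest socket in the narrowest hole, the next in the next wider, and so on to the thickest in the widest. Leave the two short sockets standing where they are.

Things in the scene. Friction and masses are not known exactly. Their poses are not given: they have to be found in the camera images.
- deep22: slimmest tall (deep) socket, a chromed steel cylinder 22 mm in diameter and 80 mm tall, standing upright and loose on the bench, with a dark six-sided mouth in its top and a thin dark band low on its side; about 160 g. Origin: centre of its underside; z points up along its axis to the mouth.
- deep31: second slimmest tall (deep) socket, a chromed steel cylinder 31 mm in diameter and 80 mm tall, standing upright and loose on the bench, with a dark six-sided mouth in its top and a thin dark band low on its side; about 260 g. Origin: centre of its underside; z points up along its axis to the mouth.
- deep40: second thickest tall (deep) socket, a chromed steel cylinder 40 mm in diameter and 80 mm tall, standing upright and loose on the bench, with a dark six-sided mouth in its top and a thin dark band low on its side; about 380 g. Origin: centre of its underside; z points up along its axis to the mouth.
- deep49: thickest tall (deep) socket, a chromed steel cylinder 49 mm in diameter and 80 mm tall, standing upright and loose on the bench, with a dark six-sided mouth in its top and a thin dark band low on its side; about 520 g. Origin: centre of its underside; z points up along its axis to the mouth.
- block22: pale wooden block 80 x 80 x 30 mm, fixed to the bench; round hole 34 mm in diameter (narrowest of 34, 43, 52, 61) in the middle of its top, 20 mm deep, mouth bevelled 3 mm wider all round, black liner on the hole's floor 10 mm above the bench. Home of the 22 mm tall socket. Origin: centre of the block's underside, on the hole's axis; z up, x and y along its sides.
- block31: pale wooden block 80 x 80 x 30 mm, fixed to the bench; round hole 43 mm in diameter (second narrowest of 34, 43, 52, 61) in the middle of its top, 20 mm deep, mouth bevelled 3 mm wider all round, black liner on the hole's floor 10 mm above the bench. Home of the 31 mm tall socket. Origin: centre of the block's underside, on the hole's axis; z up, x and y along its sides.
- block40: pale wooden block 80 x 80 x 30 mm, fixed to the bench; round hole 52 mm in diameter (second widest of 34, 43, 52, 61) in the middle of its top, 20 mm deep, mouth bevelled 3 mm wider all round, black liner on the hole's floor 10 mm above the bench. Home of the 40 mm tall socket. Origin: centre of the block's underside, on the hole's axis; z up, x and y along its sides.
- block49: pale wooden block 80 x 80 x 30 mm, fixed to the bench; round hole 61 mm in diameter (widest of 34, 43, 52, 61) in the middle of its top, 20 mm deep, mouth bevelled 3 mm wider all round, black liner on the hole's floor 10 mm above the bench. Home of the 49 mm tall socket. Origin: centre of the block's underside, on the hole's axis; z up, x and y along its sides.
- short31: short socket, a chromed steel cylinder 31 mm in diameter and only 36 mm tall, standing upright and loose on the bench among the tall ones; not to be moved. Origin: centre of its underside, z up.
- short40: short socket, a chromed steel cylinder 40 mm in diameter and only 36 mm tall, standing upright and loose on the bench among the tall ones; not to be moved. Origin: centre of its underside, z up.
Things that resemble listed ones, but are neither listed nor needed, are in the scene too. Leave any red look-alike of the deep31 alone. Leave any green look-alike of the deep22 alone.

How it is judged:
By the outcome, as a careful person would: the job done as asked, in the order asked, and still so for the second after the job is handed in, with the robot touching nothing.
It also fails if it takes over 112 s, if anything falls off the work surface, if the arm or the gripper's body presses on something with over 40 N, if the wrist force passes 120 N, or if a joint passes its speed limit or range.

## Working session

There is one attempt and no reset: what is moved stays moved. The work goes in short steps, Python scripts to look and compute and a tool call to move; the robot and the scene stay as the last step left them, time stands still between calls to the robot, and variables do not carry over. Pictures are saved under pics/ and viewed, about 12 in all and at most 16, crops included, and the job is handed in when it is done.

Besides the shell and the picture viewer there is one more tool, called as name(argument=value, ...) on one line, values as JSON. step_arm: Moves the arm, as the interface text tells. Its arguments: {"type":"object","properties":{"deltas":{"type":"array","items":{"type":"object","properties":{"hand":{"type":"number"},"linear":{"type":"array","items":{"type":"number"}},"rot":{"type":"array","items":{"type":"number"}}}}},"force":{"type":"number"}},"required":["deltas"]}

```bash
mkdir -p pics; ls; python3 - <<'E'
from rig import robot, snapshot
import cv2,numpy as np
for n in ("top","side"):
    s=snapshot(n); np.savez(f"{n}0.npz",**s)
    cv2.imwrite(f"pics/{n}0.png",s["img"][...,::-1])
    R=cv2.Rodrigues(np.array(s["rvec"]))[0]; print(n,(-R.T@np.array(s["tvec"]).ravel()).round(3),np.array(s["camera_matrix"])[0,0],R.round(2).tolist())
s=robot.sense(); print(s)
E
```

```text
pics
top [0.413 0.017 1.135] 434.2230732664911 [[0.03, -1.0, 0.02], [-1.0, -0.03, -0.08], [0.08, -0.02, -1.0]]
side [-0.146  0.715  0.905] 513.7130577059608 [[-0.73, -0.68, -0.0], [-0.45, 0.49, -0.75], [0.51, -0.55, -0.67]]
{'time': 0.1, 'joint_positions': array([ 1.10652665,  0.4266296 ,  0.07388311,  1.60653104, -0.03407946,
        1.11080514, -0.0670547 ]), 'qd': array([ 6.13830885e-04, -8.13231248e-04,  1.73430650e-03, -8.24421136e-04,
        1.78169964e-04, -1.93630422e-05,  1.10871210e-03]), 'tau': array([ 8.80355743e-03, -9.37464023e+01,  3.67760673e+00, -4.55040944e+01,
       -4.84427903e-02,  1.68281514e-02,  4.21114305e-05]), 'tool_pos': array([ 0.20889551, -0.64168542,  0.4040783 ]), 'ee_rot': array([-5.39078862e-04,  9.87640730e-01,  1.56733780e-01, -1.38986161e-04]), 'wrist_force': array([-0.40093415, -0.38395823, -0.68333355]), 'torque': array([0.01867766, 0.0117333 , 0.01201074]), 'grip_width': 0.09352651376577724}
```

View pics/top0.png

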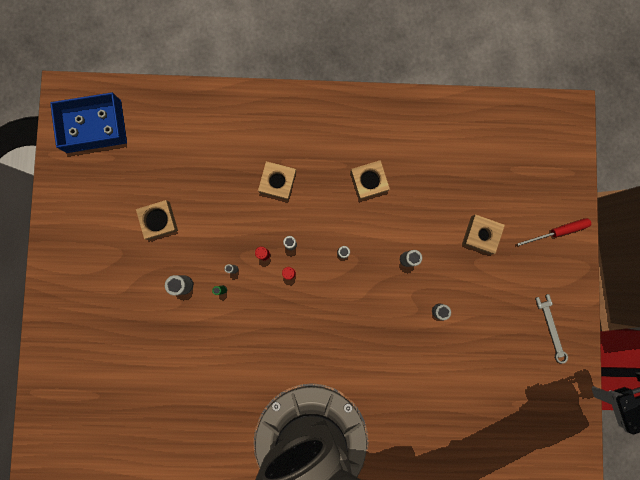

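View pics/side0.png

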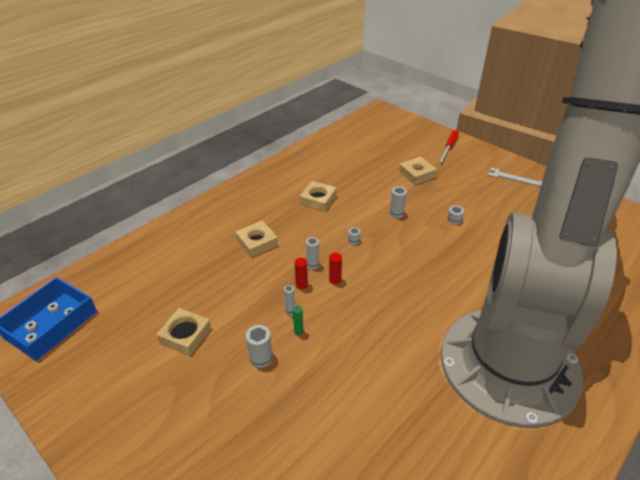

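The top view shows the tall sockets at about (230,269), (289,242), (413,258) and (176,286). The short ones are at (344,252) and (443,312), the reds at (262,254) and (289,274), and the green at (219,291). The holes are at (484,234), (277,180), (370,180) and (156,220), apparently 34, 43, 52 and 61 mm. The side view agrees on which sockets are tall.

```bash
cat > h.py <<'E'
import cv2,numpy as np
def cam(s): return cv2.Rodrigues(np.array(s["rvec"]))[0],np.array(s["tvec"]).ravel(),np.array(s["camera_matrix"])
def cloud(s):
    R,t,K=cam(s); v,u=np.mgrid[:480,:640]; z=s["range_z"]
    P=np.stack([(u-K[0,2])/K[0,0]*z,(v-K[1,2])/K[1,1]*z,z],-1)
    W=(P-t)@R; W[z==0]=np.nan; return W
def ray(s,u,v,h):
    R,t,K=cam(s); o=-R.T@t; d=R.T@np.array([(u-K[0,2])/K[0,0],(v-K[1,2])/K[1,1],1]); return (o+d*(h-o[2])/d[2])
def blobs(s,lo,hi,box=None,amin=8):
    W=cloud(s); m=((W[...,2]>lo)&(W[...,2]<hi)).astype(np.uint8)
    n,l,st,c=cv2.connectedComponentsWithStats(m,connectivity=4); out=[]
    for i in range(1,n):
        if st[i,4]<amin: continue
        k=l==i; w=W[k]; q=np.median(w[:,2]); cs=cv2.findContours(k.astype(np.uint8),0,2)[0][0]
        (u,v),r=cv2.minEnclosingCircle(cs)
        out.append((c[i],st[i,4],q,ray(s,*c[i],q)[:2],(u,v),r,s["img"][k].mean(0).astype(int),w))
    return out
E
python3 - <<'E'
from h import *
for n in("top","side"):
  s=dict(np.load(n+"0.npz")); print(n)
  for lo,hi in((.068,.095),(.026,.044)):
    for b in blobs(s,lo,hi):
      if b[1]<3000: print(lo,b[0].round(1),b[1],b[2].round(4),"c",b[3].round(4),"bb",np.r_[b[7].min(0)[:2],b[7].max(0)[:2]].round(3),b[6])
# holes: dark in block, plane z=.03
s=dict(np.load("top0.npz")); g=s["img"].max(2)
for u,v in((484,234),(277,180),(370,180),(156,220)):
  m=np.zeros_like(g); m[v-12:v+13,u-14:u+15]=g[v-12:v+13,u-14:u+15]<60
  n,l,st,c=cv2.connectedComponentsWithStats(m); i=1+st[1:,4].argmax(); 
  p=cv2.findContours((l==i).astype(np.uint8),0,2)[0][0]; print("hole",c[i].round(1),st[i],ray(s,*c[i],.03).round(4),2*np.sqrt(st[i,4]/np.pi)*1.1/434)
E
```

```text
top
0.068 [289.  241.6] 129 0.0798 c [0.5019 0.0678] bb [0.487 0.053 0.516 0.082] [122 118 108]
0.068 [260.9 252.3] 128 0.079 c [0.4739 0.135 ] bb [0.46  0.12  0.489 0.15 ] [162  38  34]
0.068 [413.4 257.3] 213 0.0789 c [ 0.4727 -0.2371] bb [ 0.454 -0.257  0.491 -0.219] [107 104  95]
0.068 [228.6 268.1] 70 0.0794 c [0.4334 0.2117] bb [0.424 0.202 0.443 0.223] [105 100  90]
0.068 [287.7 272.5] 124 0.0788 c [0.4267 0.0684] bb [0.413 0.053 0.44  0.083] [166  39  35]
0.068 [174.7 284.6] 344 0.0793 c [0.39   0.3391] bb [0.367 0.316 0.413 0.364] [104 100  92]
0.068 [216.5 289.9] 71 0.0787 c [0.3799 0.2384] bb [0.37  0.228 0.389 0.25 ] [48 76 47]
0.068 [310.  423.7] 227 0.0813 c [0.0723 0.0038] bb [ 0.031 -0.073  0.087  0.079] [39 35 30]
0.026 [100.4 132.7] 290 0.0353 c [0.772  0.5631] bb [0.727 0.51  0.875 0.666] [ 6 16 37]
0.026 [ 72.  111.7] 337 0.0346 c [0.825  0.6396] bb [0.739 0.545 0.87  0.687] [ 6 16 36]
0.026 [370.1 178.6] 600 0.0293 c [ 0.6765 -0.1341] bb [ 0.627 -0.183  0.727 -0.084] [178 139  88]
0.026 [276.4 179.4] 688 0.0294 c [0.6663 0.1081] bb [0.618 0.061 0.714 0.155] [178 
[... 3783 characters left out ...]
] 23 0.0301 c [-0.0998 -0.0386] bb [-0.105 -0.046 -0.096 -0.031] [87 83 74]
0.026 [564.4 380.6] 88 0.0374 c [-0.1038 -0.0089] bb [-0.115 -0.022 -0.096 -0.001] [38 38 39]
0.026 [553.2 378.6] 10 0.0414 c [-0.0864  0.0049] bb [-0.087 -0.003 -0.085  0.013] [84 80 72]
0.026 [558.  388.9] 55 0.0364 c [-0.1026  0.0164] bb [-0.111  0.004 -0.096  0.023] [42 42 42]
hole [484.4 233.8] [479 228  12  13 120] [ 0.5414 -0.4318  0.03  ] 0.03132915186916192
hole [276.6 180.1] [269 173  16  15 191] [0.6644 0.1073 0.03  ] 0.03952525664650318
hole [369.9 179.2] [361 170  19  19 281] [ 0.6746 -0.1336  0.03  ] 0.047941451069014415
hole [155.4 219.2] [144 208  24  23 414] [0.5533 0.4121 0.03  ] 0.05819131688750041
```

Every measured height and size agrees with the given ones. I'm moving towards deep22 and watching the joints as I go.

step_arm(deltas=[{"hand": 0,"linear": [2.4,3.7,0],"rot": [0,0,6]},{"hand": 0,"linear": [2.4,3.7,0],"rot": [0,0,6]},{"hand": 0,"linear": [2.4,3.7,0],"rot": [0,0,6]},{"hand": 0,"linear": [2.4,3.7,0],"rot": [0,0,6]},{"hand": 0,"linear": [2.4,3.7,0],"rot": [0,0,6]}])

```text
time: 0.6
tool_pos: [0.3296, -0.4551, 0.4045]
ee_rot: [-0.0, 0.913, 0.409, -0.0]
wrist_force: [-0.3, 0.4, -0.7]
grip_width: 0.0942
```

```bash
cat > st.py <<'E'
from rig import robot
import numpy as np
from scipy.spatial.transform import Rotation as Ro
s=robot.sense(); q=s["ee_rot"]; R=Ro.from_quat([q[1],q[2],q[3],q[0]]).as_matrix()
print(round(s["time"],2),"q",s["joint_positions"].round(2),"p",s["tool_pos"].round(4),"yaw",np.degrees(np.arctan2(R[1,0],R[0,0])).round(1),"z",R[:,2].round(3),"F",s["wrist_force"].round(1),"w",round(s["grip_width"],4))
E
python3 st.py
```

```text
0.6 q [ 0.92  0.25 -0.11  1.86  0.03  1.04  0.07] p [ 0.3296 -0.4551  0.4045] yaw 48.3 z [-0.  0. -1.] F [-0.3  0.4 -0.7] w 0.0942
```

step_arm(deltas=[{"hand": 0,"linear": [2.4,3.7,0],"rot": [0,0,6]},{"hand": 0,"linear": [2.4,3.7,0],"rot": [0,0,6]},{"hand": 0,"linear": [2.4,3.7,0],"rot": [0,0,6]},{"hand": 0,"linear": [2.4,3.7,0],"rot": [0,0,6]},{"hand": 0,"linear": [2.4,3.7,0],"rot": [0,0,6]}])

```text
time: 1.1
tool_pos: [0.4495, -0.2702, 0.4046]
ee_rot: [-0.0, 0.776, 0.631, -0.0]
wrist_force: [0.8, -0.0, -0.6]
grip_width: 0.0939
```

step_arm(deltas=[{"hand": 0,"linear": [2.4,3.7,0],"rot": [0,0,6]},{"hand": 0,"linear": [2.4,3.7,0],"rot": [0,0,6]},{"hand": 0,"linear": [-0.7,4.5,0],"rot": [0,0,6]},{"hand": 0,"linear": [-0.7,4.5,0],"rot": [0,0,6]},{"hand": 0,"linear": [-0.7,4.5,0],"rot": [0,0,6]}])

```text
time: 1.6
tool_pos: [0.4754, -0.0611, 0.4044]
ee_rot: [-0.0, 0.586, 0.81, -0.0]
wrist_force: [1.6, 0.5, 0.6]
grip_width: 0.0938
```

step_arm(deltas=[{"hand": 0,"linear": [-0.7,4.5,0],"rot": [0,0,6]},{"hand": 0,"linear": [-0.7,4.5,0],"rot": [0,0,6]},{"hand": 0,"linear": [-0.7,4.5,0],"rot": [0,0,6]},{"hand": 0,"linear": [-0.7,4.5,-1],"rot": [0,0,6]},{"hand": 0,"linear": [-0.7,4.5,-1],"rot": [0,0,6]}])

```text
time: 2.1
tool_pos: [0.4403, 0.1638, 0.3847]
ee_rot: [0.0, 0.356, 0.934, 0.0]
wrist_force: [0.6, 0.5, 0.2]
grip_width: 0.0942
```

```bash
python3 st.py
```

```text
2.1 q [ 0.21  0.18 -0.76  2.04  0.15  0.98  0.21] p [0.4403 0.1638 0.3847] yaw 138.3 z [ 0.001 -0.    -1.   ] F [0.6 0.5 0.2] w 0.0942
```

step_arm(deltas=[{"hand": 0,"linear": [-0.4,2.4,-1.5],"rot": [0,0,6]},{"hand": 0,"linear": [-0.4,2.5,-1.5],"rot": [0,0,6]},{"hand": 0,"linear": [0,0,-3],"rot": [0,0,0]},{"hand": 0,"linear": [0,0,0],"rot": [0,0,0]}])

```text
time: 2.5
tool_pos: [0.4319, 0.211, 0.3219]
ee_rot: [-0.002, 0.258, 0.966, -0.001]
wrist_force: [0.5, -0.5, 1.2]
grip_width: 0.094
```

```bash
python3 st.py; python3 - <<'E'
from h import *
from rig import snapshot
s=snapshot("side"); cv2.imwrite("pics/a.png",cv2.resize(s["img"][150:400,160:460,::-1],None,fx=2.4,fy=2.4))
E
```

```text
2.5 q [ 0.1   0.3  -0.79  2.07  0.28  0.88  0.2 ] p [0.4319 0.211  0.3219] yaw 150.1 z [-0.005 -0.001 -1.   ] F [ 0.5 -0.5  1.2] w 0.094
```

View pics/a.png

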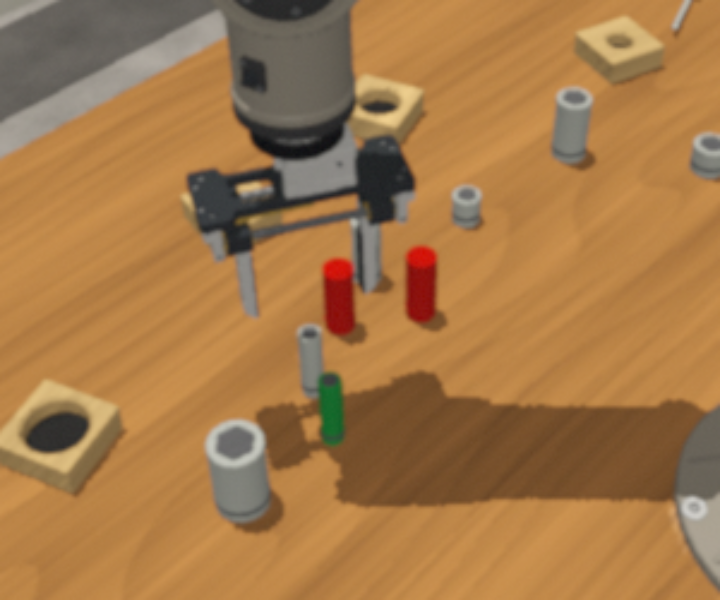

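The crop shows the open jaws straddling deep22 (crop 310,345), clear of the green and the reds. I'm descending and gripping.

step_arm(deltas=[{"hand": 0,"linear": [0,0,-3],"rot": [0,0,0]},{"hand": 0,"linear": [0,0,-3],"rot": [0,0,0]},{"hand": 0,"linear": [0,0,-2.7],"rot": [0,0,0]},{"hand": 1,"linear": [0,0,0],"rot": [0,0,0]},{"hand": 1,"linear": [0,0,0],"rot": [0,0,0]}], force=25)

```text
time: 3.05
tool_pos: [0.4335, 0.2112, 0.239]
ee_rot: [0.0, 0.259, 0.966, 0.0]
wrist_force: [0.5, -0.3, 0.8]
grip_width: 0.0809
```

step_arm(deltas=[{"hand": 1,"linear": [0,0,0],"rot": [0,0,0]},{"hand": 1,"linear": [0,0,0],"rot": [0,0,0]},{"hand": 1,"linear": [0,0,0],"rot": [0,0,0]},{"hand": 1,"linear": [0,0,0],"rot": [0,0,0]},{"hand": 1,"linear": [0,0,0],"rot": [0,0,0]}])

```text
time: 3.55
tool_pos: [0.433, 0.2112, 0.2379]
ee_rot: [0.0, 0.259, 0.966, 0.0]
wrist_force: [-1.2, -0.2, 0.3]
grip_width: 0.0416
```

```bash
python3 st.py
```

```text
3.55 q [ 0.01  0.43 -0.71  2.14  0.43  0.71  0.06] p [0.433  0.2112 0.2379] yaw 150.0 z [ 0.  0. -1.] F [-1.2 -0.2  0.3] w 0.0416
```

step_arm(deltas=[{"hand": 1,"linear": [0,0,0]},{"hand": 1,"linear": [0,0,0]},{"hand": 1,"linear": [0,0,0]},{"hand": 1,"linear": [0,0,0]},{"hand": 1,"linear": [0,0,0]}])

```text
$.deltas[0]: bad value
```

```bash
python3 st.py
```

```text
3.55 q [ 0.01  0.43 -0.71  2.14  0.43  0.71  0.06] p [0.433  0.2112 0.2379] yaw 150.0 z [ 0.  0. -1.] F [-1.2 -0.2  0.3] w 0.0416
```

step_arm(deltas=[{"hand": 1,"linear": [0,0,0],"rot": [0,0,0]},{"hand": 1,"linear": [0,0,0],"rot": [0,0,0]},{"hand": 1,"linear": [0,0,0],"rot": [0,0,0]},{"hand": 1,"linear": [0,0,0],"rot": [0,0,0]},{"hand": 1,"linear": [0,0,0],"rot": [0,0,0]}])

```text
time: 4.05
tool_pos: [0.433, 0.2112, 0.2377]
ee_rot: [-0.0, 0.258, 0.966, -0.0]
wrist_force: [0.1, 0.1, 1.2]
grip_width: 0.0218
```

```bash
python3 st.py
```

```text
4.05 q [ 0.01  0.44 -0.71  2.14  0.43  0.71  0.06] p [0.433  0.2112 0.2377] yaw 150.0 z [-0.  0. -1.] F [0.1 0.1 1.2] w 0.0218
```

step_arm(deltas=[{"hand": 1,"linear": [0,0,2],"rot": [0,0,0]},{"hand": 1,"linear": [0,0,4],"rot": [0,0,0]},{"hand": 1,"linear": [0,0,4],"rot": [0,0,0]},{"hand": 1,"linear": [0,0,2],"rot": [0,0,0]},{"hand": 1,"linear": [0.4,-2.3,0],"rot": [0,0,-3]}])

```text
time: 4.55
tool_pos: [0.437, 0.1904, 0.3606]
ee_rot: [0.002, 0.282, 0.959, 0.002]
wrist_force: [0.6, 0.1, -2.2]
grip_width: 0.0214
```

```bash
python3 st.py
```

```text
4.55 q [ 0.18  0.23 -0.81  2.05  0.21  0.94  0.26] p [0.437  0.1904 0.3606] yaw 147.2 z [ 0.004  0.002 -1.   ] F [ 0.6  0.1 -2.2] w 0.0214
```

step_arm(deltas=[{"hand": 1,"linear": [0.8,-4.6,0],"rot": [0,0,-6]},{"hand": 1,"linear": [0.8,-4.6,0],"rot": [0,0,-6]},{"hand": 1,"linear": [0.8,-4.6,0],"rot": [0,0,-6]},{"hand": 1,"linear": [0.8,-4.6,0],"rot": [0,0,-6]},{"hand": 1,"linear": [0.8,-4.6,0],"rot": [0,0,-6]}])

```text
time: 5.05
tool_pos: [0.4767, -0.0438, 0.3577]
ee_rot: [0.0, 0.524, 0.852, -0.0]
wrist_force: [0.9, 0.8, -0.9]
grip_width: 0.0219
```

step_arm(deltas=[{"hand": 1,"linear": [0.8,-4.6,0],"rot": [0,0,-6]},{"hand": 1,"linear": [0.8,-4.6,0],"rot": [0,0,-6]},{"hand": 1,"linear": [0.8,-4.6,0],"rot": [0,0,-6]},{"hand": 1,"linear": [0.8,-4.6,0],"rot": [0,0,-6]},{"hand": 1,"linear": [0.8,-4.6,0],"rot": [0,0,-6]}])

```text
time: 5.55
tool_pos: [0.5168, -0.2737, 0.3575]
ee_rot: [-0.0, 0.727, 0.687, -0.0]
wrist_force: [1.7, 0.9, -1.9]
grip_width: 0.0218
```

step_arm(deltas=[{"hand": 1,"linear": [0.8,-4.6,0],"rot": [0,0,-6]},{"hand": 1,"linear": [0.8,-4.6,0],"rot": [0,0,-6]},{"hand": 1,"linear": [0.8,-4.6,0],"rot": [0,0,-6]},{"hand": 1,"linear": [0.4,-2.3,0],"rot": [0,0,-3]},{"hand": 1,"linear": [0,0,0],"rot": [0,0,0]}])

```text
time: 6.05
tool_pos: [0.5441, -0.4365, 0.3564]
ee_rot: [-0.0, 0.84, 0.542, -0.001]
wrist_force: [-0.6, 1.1, -1.4]
grip_width: 0.0217
```

```bash
python3 st.py;  python3 - <<'E'
from h import *
from rig import snapshot
s=snapshot("side"); cv2.imwrite("pics/b.png",cv2.resize(s["img"][80:330,240:540,::-1],None,fx=2.4,fy=2.4))
E
```

```text
6.05 q [ 0.74  0.51 -0.22  1.58  0.12  1.06  0.06] p [ 0.5441 -0.4365  0.3564] yaw 65.7 z [-0.001 -0.    -1.   ] F [-0.6  1.1 -1.4] w 0.0217
```

View pics/b.png

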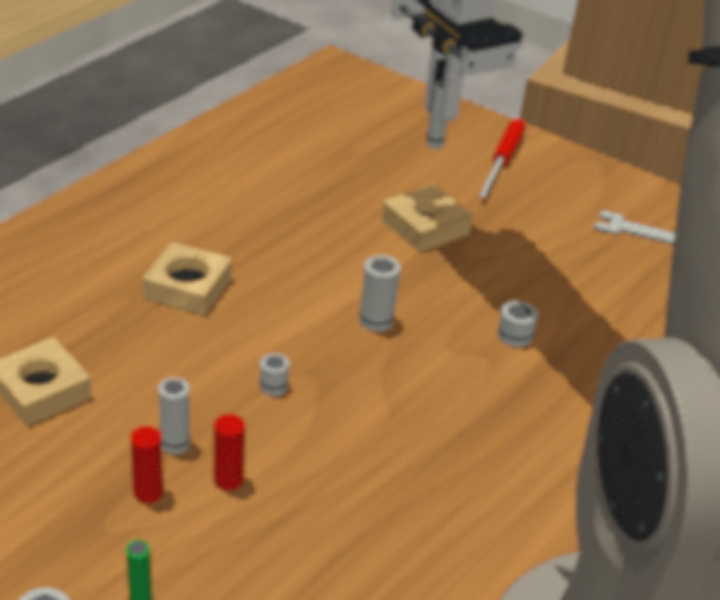

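The crop shows deep22 held upright in the jaws at crop (437,130), over block22 at crop (428,215). I'm correcting a few millimetres and descending.

step_arm(deltas=[{"hand": 1,"linear": [-0.2,0.4,-2],"rot": [0,0,0]},{"hand": 1,"linear": [0,0,-3],"rot": [0,0,0]},{"hand": 1,"linear": [0,0,-1.5],"rot": [0,0,0]},{"hand": 1,"linear": [0,0,-1],"rot": [0,0,0]},{"hand": 1,"linear": [0,0,0],"rot": [0,0,0]}])

```text
time: 6.6
tool_pos: [0.5429, -0.4283, 0.2817]
ee_rot: [-0.001, 0.838, 0.545, -0.0]
wrist_force: [-0.5, -0.1, -1.5]
grip_width: 0.0217
```

```bash
python3 st.py;  python3 - <<'E'
from h import *
from rig import snapshot
s=snapshot("side"); cv2.imwrite("pics/c.png",cv2.resize(s["img"][110:210,360:480,::-1],None,fx=5,fy=5))
E
```

```text
6.6 q [ 0.73  0.58 -0.22  1.65  0.15  0.93  0.04] p [ 0.5429 -0.4283  0.2817] yaw 66.1 z [-0.001  0.001 -1.   ] F [-0.5 -0.1 -1.5] w 0.0217
```

View pics/c.png

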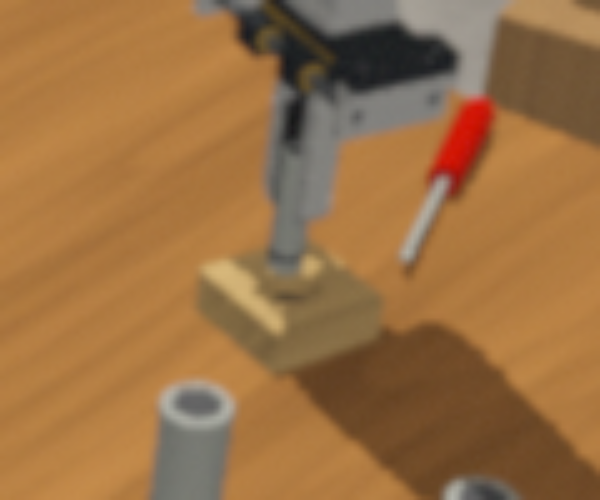

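deep22 hangs upright over the hole, its bottom 14 mm above the block (crop 287,262). y is 4 mm off the hole, so I'm correcting that as I lower.

step_arm(deltas=[{"hand": 1,"linear": [0,-0.4,0],"rot": [0,0,0]},{"hand": 1,"linear": [0,0,-1],"rot": [0,0,0]},{"hand": 1,"linear": [0,0,-1],"rot": [0,0,0]},{"hand": 1,"linear": [0,0,-0.8],"rot": [0,0,0]},{"hand": 1,"linear": [0,0,-0.4],"rot": [0,0,0]}])

```text
time: 7.15
tool_pos: [0.5427, -0.4325, 0.2492]
ee_rot: [-0.001, 0.838, 0.545, -0.0]
wrist_force: [-0.6, 0.7, -1.6]
grip_width: 0.0217
```

step_arm(deltas=[{"hand": 1,"linear": [0,0,0],"rot": [0,0,0]}])

```text
time: 7.25
tool_pos: [0.5428, -0.4326, 0.2497]
ee_rot: [-0.001, 0.838, 0.545, -0.0]
wrist_force: [-0.6, -0.4, -1.8]
grip_width: 0.0218
```

```bash
python3 st.py
```

```text
7.25 q [ 0.73  0.62 -0.21  1.66  0.16  0.88  0.04] p [ 0.5428 -0.4326  0.2497] yaw 66.0 z [-0.001  0.001 -1.   ] F [-0.6 -0.4 -1.8] w 0.0218
```

step_arm(deltas=[{"hand": 1,"linear": [0,0,-0.2],"rot": [0,0,0]},{"hand": 1,"linear": [0,0,0],"rot": [0,0,0]},{"hand": 0,"linear": [0,0,0],"rot": [0,0,0]},{"hand": 0,"linear": [0,0,0],"rot": [0,0,0]},{"hand": 0,"linear": [0,0,0],"rot": [0,0,0]}])

```text
time: 7.75
tool_pos: [0.543, -0.4329, 0.249]
ee_rot: [0.0, 0.839, 0.545, 0.0]
wrist_force: [-1.2, 0.2, 0.5]
grip_width: 0.0423
```

step_arm(deltas=[{"hand": 0,"linear": [0,0,0],"rot": [0,0,0]},{"hand": 0,"linear": [0,0,0],"rot": [0,0,0]}])

```text
time: 7.95
tool_pos: [0.543, -0.4328, 0.2488]
ee_rot: [0.0, 0.838, 0.545, 0.0]
wrist_force: [-0.2, -0.5, 0.5]
grip_width: 0.0582
```

```bash
python3 st.py
```

```text
7.95 q [ 0.73  0.62 -0.21  1.66  0.16  0.88  0.04] p [ 0.543  -0.4328  0.2488] yaw 66.0 z [ 0. -0. -1.] F [-0.2 -0.5  0.5] w 0.0582
```

step_arm(deltas=[{"hand": 0,"linear": [0,0,3],"rot": [0,0,0]},{"hand": 0,"linear": [0,0,4],"rot": [0,0,0]},{"hand": 0,"linear": [0,0,4],"rot": [0,0,0]},{"hand": 0,"linear": [-0.4,4.6,0],"rot": [0,0,7]},{"hand": 0,"linear": [-0.4,4.6,0],"rot": [0,0,7]}])

```text
time: 8.45
tool_pos: [0.5347, -0.3405, 0.3599]
ee_rot: [0.001, 0.765, 0.644, 0.0]
wrist_force: [1.1, 1.4, -0.1]
grip_width: 0.0936
```

step_arm(deltas=[{"hand": 0,"linear": [-0.4,4.6,0],"rot": [0,0,8]},{"hand": 0,"linear": [-0.4,4.6,0],"rot": [0,0,8]},{"hand": 0,"linear": [-0.4,4.6,0],"rot": [0,0,8]},{"hand": 0,"linear": [-0.4,4.6,0],"rot": [0,0,8]},{"hand": 0,"linear": [-0.4,4.6,0],"rot": [0,0,8]}])

```text
time: 8.95
tool_pos: [0.5144, -0.1091, 0.3589]
ee_rot: [0.0, 0.497, 0.868, -0.0]
wrist_force: [1.0, 0.4, -0.4]
grip_width: 0.094
```

step_arm(deltas=[{"hand": 0,"linear": [-0.4,4.6,0],"rot": [0,0,8]},{"hand": 0,"linear": [-0.4,4.6,0],"rot": [0,0,8]},{"hand": 0,"linear": [-0.4,4.6,0],"rot": [0,0,8]},{"hand": 0,"linear": [-0.1,4.0,0],"rot": [0,0,6]},{"hand": 0,"linear": [0,0,0],"rot": [0,0,0]}])

```text
time: 9.45
tool_pos: [0.5013, 0.0723, 0.3593]
ee_rot: [0.0, 0.253, 0.967, 0.001]
wrist_force: [0.3, -0.9, -0.3]
grip_width: 0.094
```

```bash
python3 st.py;  python3 - <<'E'
from h import *
from rig import snapshot
s=snapshot("side"); cv2.imwrite("pics/d.png",cv2.resize(s["img"][130:330,240:480,::-1],None,fx=3,fy=3))
for b in blobs(s,.078,.105): 
    if b[1]<600: print(b[0].round(0),b[1],b[2].round(4),np.r_[b[7].min(0)[:2],b[7].max(0)[:2]].round(3))
E
```

```text
9.45 q [ 0.37  0.28 -0.73  1.99  0.23  0.95  0.58] p [0.5013 0.0723 0.3593] yaw 150.6 z [ 0.001  0.002 -1.   ] F [ 0.3 -0.9 -0.3] w 0.094
[508.  74.] 375 0.0917 [ 0.507 -1.098  0.702 -1.054]
[418. 151.] 48 0.0883 [ 0.532 -0.443  0.553 -0.417]
[398. 191.] 113 0.0811 [ 0.45  -0.259  0.491 -0.213]
[311. 241.] 85 0.0809 [0.487 0.054 0.516 0.085]
[335. 256.] 96 0.0809 [0.41  0.055 0.44  0.084]
[300. 261.] 101 0.0808 [0.457 0.12  0.487 0.152]
[297. 308.] 69 0.0809 [0.368 0.229 0.388 0.25 ]
[257. 334.] 375 0.0807 [0.362 0.316 0.412 0.365]
```

View pics/d.png

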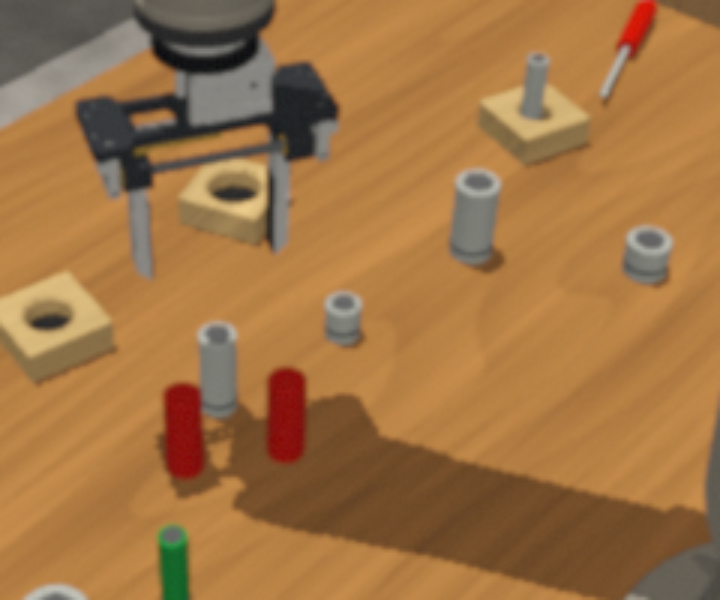

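deep22 stands upright in block22 with its top at about 89 mm (expected 90), and nothing else has moved. The jaws are over deep31 (crop 218,350), clear of both reds. I'm descending and gripping.

step_arm(deltas=[{"hand": 0,"linear": [0,0,-2],"rot": [0,0,0]},{"hand": 0,"linear": [0,0,-2],"rot": [0,0,0]},{"hand": 0,"linear": [0,0,-1],"rot": [0,0,0]},{"hand": 0,"linear": [0,0,0],"rot": [0,0,0]}])

```text
time: 9.9
tool_pos: [0.5017, 0.0663, 0.3077]
ee_rot: [-0.001, 0.259, 0.966, -0.0]
wrist_force: [-0.4, -0.1, -0.2]
grip_width: 0.094
```

```bash
python3 st.py
```

```text
9.9 q [ 0.34  0.35 -0.7   2.04  0.29  0.86  0.52] p [0.5017 0.0663 0.3077] yaw 150.0 z [-0.002 -0.    -1.   ] F [-0.4 -0.1 -0.2] w 0.094
```

step_arm(deltas=[{"hand": 0,"linear": [0,0.2,-2],"rot": [0,0,0]},{"hand": 0,"linear": [0,0,-3],"rot": [0,0,0]},{"hand": 0,"linear": [0,0,-2],"rot": [0,0,0]},{"hand": 0,"linear": [0,0,0],"rot": [0,0,0]},{"hand": 1,"linear": [0,0,0],"rot": [0,0,0]}], force=30)

```text
time: 10.4
tool_pos: [0.5024, 0.0692, 0.2396]
ee_rot: [0.0, 0.259, 0.966, 0.0]
wrist_force: [0.6, -0.6, 0.4]
grip_width: 0.0888
```

step_arm(deltas=[{"hand": 1,"linear": [0,0,0],"rot": [0,0,0]},{"hand": 1,"linear": [0,0,0],"rot": [0,0,0]},{"hand": 1,"linear": [0,0,0],"rot": [0,0,0]},{"hand": 1,"linear": [0,0,0],"rot": [0,0,0]},{"hand": 1,"linear": [0,0,0],"rot": [0,0,0]}])

```text
time: 10.9
tool_pos: [0.502, 0.0692, 0.2389]
ee_rot: [0.0, 0.259, 0.966, -0.0]
wrist_force: [-0.7, 0.3, -0.3]
grip_width: 0.0497
```

step_arm(deltas=[{"hand": 1,"linear": [0,0,0],"rot": [0,0,0]},{"hand": 1,"linear": [0,0,0],"rot": [0,0,0]},{"hand": 1,"linear": [0,0,0],"rot": [0,0,0]},{"hand": 1,"linear": [0,0,0],"rot": [0,0,0]},{"hand": 1,"linear": [0,0,0],"rot": [0,0,0]}])

```text
time: 11.4
tool_pos: [0.5019, 0.0691, 0.2387]
ee_rot: [-0.0, 0.259, 0.966, -0.0]
wrist_force: [-2.1, -1.3, 3.9]
grip_width: 0.0306
```

```bash
python3 st.py
```

```text
11.4 q [ 0.27  0.45 -0.64  2.08  0.4   0.73  0.42] p [0.5019 0.0691 0.2387] yaw 150.0 z [-0. -0. -1.] F [-2.1 -1.3  3.9] w 0.0306
```

step_arm(deltas=[{"hand": 1,"linear": [0,0,2],"rot": [0,0,0]},{"hand": 1,"linear": [0,0,3],"rot": [0,0,0]},{"hand": 1,"linear": [0,0,3],"rot": [0,0,0]},{"hand": 1,"linear": [1.4,0.4,0],"rot": [0,0,0]},{"hand": 1,"linear": [3,0.7,0],"rot": [0,0,0]}])

```text
time: 11.9
tool_pos: [0.5455, 0.0798, 0.3197]
ee_rot: [0.001, 0.259, 0.966, -0.001]
wrist_force: [0.3, 0.5, -2.1]
grip_width: 0.0305
```

step_arm(deltas=[{"hand": 1,"linear": [4,0.9,0],"rot": [0,0,0]},{"hand": 1,"linear": [4,0.9,0],"rot": [0,0,0]},{"hand": 1,"linear": [3,0.7,0],"rot": [0,0,0]},{"hand": 1,"linear": [1,0.3,0],"rot": [0,0,0]},{"hand": 1,"linear": [0,0,0],"rot": [0,0,0]}])

```text
time: 12.4
tool_pos: [0.6665, 0.1088, 0.3177]
ee_rot: [-0.001, 0.258, 0.966, 0.0]
wrist_force: [-0.0, 0.1, -2.9]
grip_width: 0.0304
```

step_arm(deltas=[{"hand": 1,"linear": [0,0,0],"rot": [0,0,0]}])

```text
time: 12.5
tool_pos: [0.6651, 0.1082, 0.3181]
ee_rot: [-0.001, 0.258, 0.966, -0.0]
wrist_force: [0.0, -1.5, -2.5]
grip_width: 0.0307
```

```bash
python3 st.py
```

```text
12.5 q [ 0.2   0.58 -0.64  1.65  0.39  1.04  0.48] p [0.6651 0.1082 0.3181] yaw 150.1 z [-0.001 -0.    -1.   ] F [ 0.  -1.5 -2.5] w 0.0307
```

step_arm(deltas=[{"hand": 1,"linear": [0,0,-2],"rot": [0,0,0]},{"hand": 1,"linear": [0,0,-2],"rot": [0,0,0]},{"hand": 1,"linear": [0,0,-1.5],"rot": [0,0,0]},{"hand": 1,"linear": [0,0,-1],"rot": [0,0,0]},{"hand": 1,"linear": [0,0,-0.3],"rot": [0,0,0]}])

```text
time: 13.0
tool_pos: [0.6655, 0.1079, 0.2498]
ee_rot: [-0.001, 0.259, 0.966, -0.0]
wrist_force: [-0.5, -0.0, -3.3]
grip_width: 0.0305
```

step_arm(deltas=[{"hand": 1,"linear": [0,0,-0.1],"rot": [0,0,0]},{"hand": 1,"linear": [0,0,0],"rot": [0,0,0]}])

```text
time: 13.2
tool_pos: [0.6661, 0.1083, 0.2503]
ee_rot: [0.0, 0.259, 0.966, 0.0]
wrist_force: [0.2, 0.5, -2.8]
grip_width: 0.0307
```

```bash
python3 st.py
```

```text
13.2 q [ 0.17  0.66 -0.6   1.69  0.45  0.93  0.44] p [0.6661 0.1083 0.2503] yaw 150.0 z [ 0.001  0.    -1.   ] F [ 0.2  0.5 -2.8] w 0.0307
```

step_arm(deltas=[{"hand": 1,"linear": [0,0,-0.1],"rot": [0,0,0]},{"hand": 1,"linear": [0,0,0],"rot": [0,0,0]},{"hand": 0,"linear": [0,0,0],"rot": [0,0,0]},{"hand": 0,"linear": [0,0,0],"rot": [0,0,0]},{"hand": 0,"linear": [0,0,0],"rot": [0,0,0]}])

```text
time: 13.7
tool_pos: [0.6661, 0.1082, 0.2489]
ee_rot: [0.0, 0.259, 0.966, 0.0]
wrist_force: [0.8, -0.3, -0.3]
grip_width: 0.0512
```

step_arm(deltas=[{"hand": 0,"linear": [0,0,0],"rot": [0,0,0]},{"hand": 0,"linear": [0,0,0],"rot": [0,0,0]},{"hand": 0,"linear": [0,0,3],"rot": [0,0,0]},{"hand": 0,"linear": [0,0,4],"rot": [0,0,0]},{"hand": 0,"linear": [0,0,3],"rot": [0,0,0]}])

```text
time: 14.2
tool_pos: [0.666, 0.1084, 0.3507]
ee_rot: [0.0, 0.258, 0.966, 0.0]
wrist_force: [0.3, -0.3, -0.4]
grip_width: 0.091
```

```bash
python3 st.py;  python3 - <<'E'
from h import *
from rig import snapshot
s=snapshot("side")
for b in blobs(s,.077,.105): 
    if b[1]<600: print(b[0].round(0),b[1],b[2].round(4),np.r_[b[7].min(0)[:2],b[7].max(0)[:2]].round(3))
E
```

```text
14.2 q [ 0.21  0.55 -0.65  1.62  0.37  1.09  0.5 ] p [0.666  0.1084 0.3507] yaw 150.0 z [ 0.001  0.    -1.   ] F [ 0.3 -0.3 -0.4] w 0.091
[613.  53.] 26 0.093 [ 0.377 -1.618  0.399 -1.459]
[588.  85.] 160 0.0907 [ 0.328 -1.483  0.381 -1.104]
[418. 151.] 48 0.0888 [ 0.533 -0.442  0.554 -0.415]
[398. 191.] 115 0.0805 [ 0.451 -0.256  0.493 -0.218]
[253. 218.] 122 0.09 [0.649 0.095 0.681 0.125]
[335. 256.] 103 0.0809 [0.409 0.053 0.441 0.087]
[300. 261.] 106 0.0807 [0.457 0.122 0.488 0.153]
[297. 308.] 71 0.0806 [0.366 0.228 0.388 0.251]
[257. 334.] 391 0.0804 [0.363 0.317 0.412 0.366]
```

deep31 is seated, its top at 90 mm on the hole axis. Next is deep40.

step_arm(deltas=[{"hand": 0,"linear": [-1,-2,0],"rot": [0,0,-5]},{"hand": 0,"linear": [-2.2,-4,0],"rot": [0,0,-5]},{"hand": 0,"linear": [-2.2,-4,0],"rot": [0,0,-5]},{"hand": 0,"linear": [-2.2,-4,0],"rot": [0,0,-5]},{"hand": 0,"linear": [-2.2,-4,0],"rot": [0,0,-5]}])

```text
time: 14.75
tool_pos: [0.5668, -0.0733, 0.3486]
ee_rot: [0.0, 0.463, 0.886, -0.0]
wrist_force: [0.5, -0.1, -0.3]
grip_width: 0.0941
```

step_arm(deltas=[{"hand": 0,"linear": [-2.2,-4,0],"rot": [0,0,-5]},{"hand": 0,"linear": [-2.2,-4,0],"rot": [0,0,-5]},{"hand": 0,"linear": [-2.2,-4,0],"rot": [0,0,-5]},{"hand": 0,"linear": [-2.2,-3,0],"rot": [0,0,-5]},{"hand": 0,"linear": [-1,-1.5,0],"rot": [0,0,0]}])

```text
time: 15.25
tool_pos: [0.4678, -0.2396, 0.3486]
ee_rot: [-0.0, 0.611, 0.791, -0.001]
wrist_force: [0.0, 0.8, 0.6]
grip_width: 0.094
```

step_arm(deltas=[{"hand": 0,"linear": [0,0,-1.5],"rot": [0,0,0]},{"hand": 0,"linear": [0,0,-1.5],"rot": [0,0,0]},{"hand": 0,"linear": [0,0,0],"rot": [0,0,0]}])

```text
time: 15.55
tool_pos: [0.4693, -0.2368, 0.3172]
ee_rot: [-0.001, 0.609, 0.793, -0.0]
wrist_force: [-0.8, 0.2, 0.0]
grip_width: 0.0938
```

```bash
python3 st.py
```

```text
15.55 q [ 0.72  0.32 -0.44  2.    0.18  0.86  0.44] p [ 0.4693 -0.2368  0.3172] yaw 105.0 z [-0.002  0.001 -1.   ] F [-0.8  0.2  0. ] w 0.0938
```

step_arm(deltas=[{"hand": 0,"linear": [0.2,0,-2],"rot": [0,0,0]},{"hand": 0,"linear": [0,0,-3],"rot": [0,0,0]},{"hand": 0,"linear": [0,0,-3],"rot": [0,0,0]},{"hand": 0,"linear": [0,0,0],"rot": [0,0,0]},{"hand": 1,"linear": [0,0,0],"rot": [0,0,0]}], force=35)

```text
time: 16.05
tool_pos: [0.4723, -0.2367, 0.2394]
ee_rot: [-0.0, 0.608, 0.794, 0.0]
wrist_force: [0.2, -0.1, 0.7]
grip_width: 0.0891
```

step_arm(deltas=[{"hand": 1,"linear": [0,0,0],"rot": [0,0,0]},{"hand": 1,"linear": [0,0,0],"rot": [0,0,0]},{"hand": 1,"linear": [0,0,0],"rot": [0,0,0]},{"hand": 1,"linear": [0,0,0],"rot": [0,0,0]},{"hand": 1,"linear": [0,0,0],"rot": [0,0,0]}])

```text
time: 16.55
tool_pos: [0.472, -0.2369, 0.239]
ee_rot: [0.0, 0.609, 0.793, -0.0]
wrist_force: [-0.5, -0.1, -0.0]
grip_width: 0.0494
```

step_arm(deltas=[{"hand": 1,"linear": [0,0,0],"rot": [0,0,0]},{"hand": 1,"linear": [0,0,0],"rot": [0,0,0]},{"hand": 1,"linear": [0,0,0],"rot": [0,0,0]},{"hand": 1,"linear": [0,0,0],"rot": [0,0,0]}])

```text
time: 16.95
tool_pos: [0.4719, -0.2368, 0.2387]
ee_rot: [-0.0, 0.609, 0.794, -0.0]
wrist_force: [-1.7, -0.8, 3.9]
grip_width: 0.0397
```

```bash
python3 st.py
```

```text
16.95 q [ 0.67  0.44 -0.4   2.05  0.26  0.7   0.37] p [ 0.4719 -0.2368  0.2387] yaw 105.0 z [-0. -0. -1.] F [-1.7 -0.8  3.9] w 0.0397
```

step_arm(deltas=[{"hand": 1,"linear": [0,0,2],"rot": [0,0,0]},{"hand": 1,"linear": [0,0,3],"rot": [0,0,0]},{"hand": 1,"linear": [0,0,3],"rot": [0,0,0]},{"hand": 1,"linear": [1.4,0.7,0],"rot": [0,0,0]},{"hand": 1,"linear": [4,2,0],"rot": [0,0,0]}])

```text
time: 17.45
tool_pos: [0.5246, -0.2117, 0.3187]
ee_rot: [0.0, 0.611, 0.792, -0.001]
wrist_force: [1.1, -1.0, -3.8]
grip_width: 0.04
```

step_arm(deltas=[{"hand": 1,"linear": [4,2,0],"rot": [0,0,0]},{"hand": 1,"linear": [4,2,0],"rot": [0,0,0]},{"hand": 1,"linear": [4,2,0],"rot": [0,0,0]},{"hand": 1,"linear": [2.2,1.1,0],"rot": [0,0,0]},{"hand": 1,"linear": [0.8,0.5,0],"rot": [0,0,0]}])

```text
time: 17.95
tool_pos: [0.678, -0.1308, 0.3164]
ee_rot: [-0.001, 0.607, 0.794, 0.0]
wrist_force: [-0.0, -0.3, -3.8]
grip_width: 0.0397
```

step_arm(deltas=[{"hand": 1,"linear": [0,0,0],"rot": [0,0,0]},{"hand": 1,"linear": [0,0,0],"rot": [0,0,0]}])

```text
time: 18.15
tool_pos: [0.6752, -0.1342, 0.3176]
ee_rot: [-0.001, 0.609, 0.793, -0.001]
wrist_force: [-1.0, -2.2, -3.7]
grip_width: 0.0397
```

```bash
python3 st.py
```

```text
18.15 q [ 0.41  0.56 -0.44  1.62  0.27  1.02  0.15] p [ 0.6752 -0.1342  0.3176] yaw 105.0 z [-0.002 -0.    -1.   ] F [-1.  -2.2 -3.7] w 0.0397
```

step_arm(deltas=[{"hand": 1,"linear": [0,0,-2],"rot": [0,0,0]},{"hand": 1,"linear": [0,0,-2],"rot": [0,0,0]},{"hand": 1,"linear": [0,0,-1.5],"rot": [0,0,0]},{"hand": 1,"linear": [0,0,-1],"rot": [0,0,0]},{"hand": 1,"linear": [0,0,-0.3],"rot": [0,0,0]}])

```text
time: 18.65
tool_pos: [0.6754, -0.1343, 0.2496]
ee_rot: [-0.001, 0.609, 0.793, -0.0]
wrist_force: [0.1, 0.8, -2.7]
grip_width: 0.0397
```

step_arm(deltas=[{"hand": 1,"linear": [0,0,-0.1],"rot": [0,0,0]},{"hand": 1,"linear": [0,0,0],"rot": [0,0,0]}])

```text
time: 18.85
tool_pos: [0.6762, -0.1339, 0.2503]
ee_rot: [0.0, 0.609, 0.793, 0.0]
wrist_force: [-0.3, -0.1, -3.2]
grip_width: 0.0396
```

```bash
python3 st.py
```

```text
18.85 q [ 0.39  0.64 -0.41  1.67  0.31  0.9   0.12] p [ 0.6762 -0.1339  0.2503] yaw 105.0 z [ 0.001 -0.    -1.   ] F [-0.3 -0.1 -3.2] w 0.0396
```

step_arm(deltas=[{"hand": 1,"linear": [0,0,-0.1],"rot": [0,0,0]},{"hand": 1,"linear": [0,0,0],"rot": [0,0,0]},{"hand": 0,"linear": [0,0,0],"rot": [0,0,0]},{"hand": 0,"linear": [0,0,0],"rot": [0,0,0]},{"hand": 0,"linear": [0,0,0],"rot": [0,0,0]}])

```text
time: 19.35
tool_pos: [0.6761, -0.1338, 0.2491]
ee_rot: [0.0, 0.609, 0.794, 0.0]
wrist_force: [0.8, -0.2, 0.3]
grip_width: 0.06
```

step_arm(deltas=[{"hand": 0,"linear": [0,0,0],"rot": [0,0,0]},{"hand": 0,"linear": [0,0,0],"rot": [0,0,0]},{"hand": 0,"linear": [0,0,3],"rot": [0,0,0]},{"hand": 0,"linear": [0,0,4],"rot": [0,0,0]},{"hand": 0,"linear": [0,0,4],"rot": [0,0,0]}])

```text
time: 19.85
tool_pos: [0.6758, -0.1337, 0.3596]
ee_rot: [-0.001, 0.608, 0.794, -0.0]
wrist_force: [0.1, -0.3, 0.3]
grip_width: 0.0941
```

```bash
python3 st.py;  python3 - <<'E'
from h import *
from rig import snapshot
s=snapshot("side")
for b in blobs(s,.077,.105): 
    if b[1]<600: print(b[0].round(0),b[1],b[2].round(4),np.r_[b[7].min(0)[:2],b[7].max(0)[:2]].round(3))
E
```

```text
19.85 q [ 0.42  0.52 -0.45  1.59  0.25  1.09  0.17] p [ 0.6758 -0.1337  0.3596] yaw 105.0 z [-0.001  0.    -1.   ] F [ 0.1 -0.3  0.3] w 0.0941
[603.  68.] 96 0.0911 [ 0.337 -1.629  0.401 -1.173]
[491.  71.] 142 0.0895 [ 0.626 -1.082  0.702 -1.053]
[418. 151.] 53 0.0884 [ 0.532 -0.44   0.553 -0.417]
[317. 175.] 147 0.0897 [ 0.655 -0.152  0.695 -0.112]
[253. 218.] 127 0.0891 [0.648 0.094 0.683 0.125]
[335. 256.] 102 0.0809 [0.411 0.056 0.442 0.085]
[300. 262.] 105 0.0807 [0.456 0.122 0.488 0.153]
[297. 309.] 75 0.0805 [0.367 0.229 0.389 0.251]
[257. 334.] 390 0.0806 [0.364 0.317 0.413 0.365]
```

deep40 is seated, its top at 90 mm and centred. The last one is deep49.

step_arm(deltas=[{"hand": 0,"linear": [-1.2,2,0],"rot": [0,0,4]},{"hand": 0,"linear": [-2.4,4,0],"rot": [0,0,4]},{"hand": 0,"linear": [-2.4,4,0],"rot": [0,0,4]},{"hand": 0,"linear": [-2.4,4,0],"rot": [0,0,4]},{"hand": 0,"linear": [-2.4,4,0],"rot": [0,0,4]}])

```text
time: 20.4
tool_pos: [0.5668, 0.0475, 0.3587]
ee_rot: [0.0, 0.46, 0.888, 0.0]
wrist_force: [0.5, 0.7, -0.3]
grip_width: 0.0943
```

step_arm(deltas=[{"hand": 0,"linear": [-2.4,4,0],"rot": [0,0,4]},{"hand": 0,"linear": [-2.4,4,0],"rot": [0,0,4]},{"hand": 0,"linear": [-2.4,4,0],"rot": [0,0,4]},{"hand": 0,"linear": [-2.4,4,0],"rot": [0,0,4]},{"hand": 0,"linear": [-2.4,4,0],"rot": [0,0,4]}])

```text
time: 20.9
tool_pos: [0.4468, 0.2475, 0.3589]
ee_rot: [0.0, 0.299, 0.954, 0.0]
wrist_force: [1.1, 0.2, -0.6]
grip_width: 0.0942
```

step_arm(deltas=[{"hand": 0,"linear": [-2.4,4,0],"rot": [0,0,4]},{"hand": 0,"linear": [-2.4,3.5,0],"rot": [0,0,1]},{"hand": 0,"linear": [-1.1,1.9,0],"rot": [0,0,0]},{"hand": 0,"linear": [0,0,0],"rot": [0,0,0]},{"hand": 0,"linear": [0,0,0],"rot": [0,0,0]}])

```text
time: 21.4
tool_pos: [0.3889, 0.3402, 0.3586]
ee_rot: [0.0, 0.258, 0.966, -0.0]
wrist_force: [0.4, -0.0, -0.6]
grip_width: 0.094
```

```bash
python3 st.py;  python3 - <<'E'
from h import *
from rig import snapshot
s=snapshot("side"); cv2.imwrite("pics/e.png",cv2.resize(s["img"][160:410,120:420,::-1],None,fx=2.4,fy=2.4))
E
```

```text
21.4 q [-0.13  0.32 -0.84  1.97  0.29  0.98 -0.06] p [0.3889 0.3402 0.3586] yaw 150.1 z [ 0. -0. -1.] F [ 0.4 -0.  -0.6] w 0.094
```

View pics/e.png

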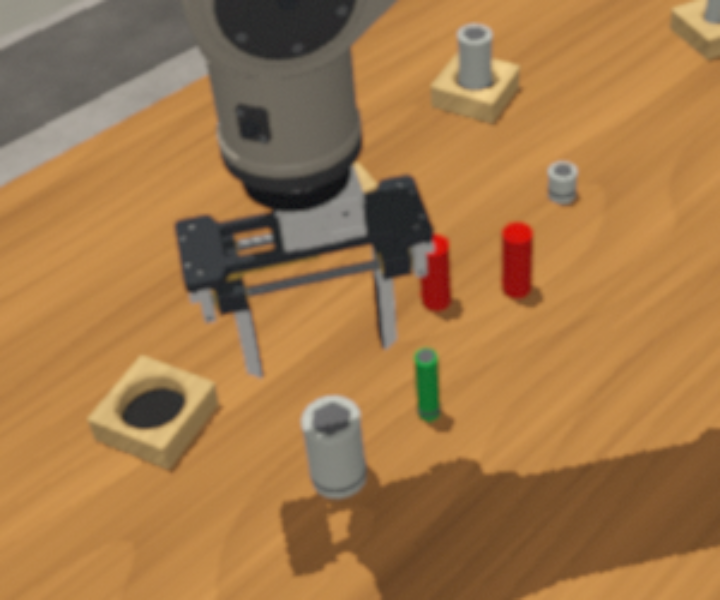

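The jaws are above deep49 (crop 333,440) and the green one is clear. I'm descending.

step_arm(deltas=[{"hand": 0,"linear": [0,0,-2],"rot": [0,0,0]},{"hand": 0,"linear": [0,0,-2],"rot": [0,0,0]},{"hand": 0,"linear": [0,0,-2],"rot": [0,0,0]},{"hand": 0,"linear": [0,0,-2],"rot": [0,0,0]},{"hand": 0,"linear": [0,0,-2],"rot": [0,0,0]}])

```text
time: 21.95
tool_pos: [0.39, 0.3389, 0.2578]
ee_rot: [0.0, 0.26, 0.966, -0.0]
wrist_force: [1.6, -1.2, 0.4]
grip_width: 0.094
```

step_arm(deltas=[{"hand": 0,"linear": [0,0,-2],"rot": [0,0,0]},{"hand": 0,"linear": [0,0,0],"rot": [0,0,0]},{"hand": 1,"linear": [0,0,0],"rot": [0,0,0]},{"hand": 1,"linear": [0,0,0],"rot": [0,0,0]},{"hand": 1,"linear": [0,0,0],"rot": [0,0,0]}], force=40)

```text
time: 22.45
tool_pos: [0.3894, 0.3402, 0.2396]
ee_rot: [0.0, 0.259, 0.966, 0.0]
wrist_force: [0.1, -0.0, 0.1]
grip_width: 0.0735
```

step_arm(deltas=[{"hand": 1,"linear": [0,0,0],"rot": [0,0,0]},{"hand": 1,"linear": [0,0,0],"rot": [0,0,0]},{"hand": 1,"linear": [0,0,0],"rot": [0,0,0]},{"hand": 1,"linear": [0,0,0],"rot": [0,0,0]},{"hand": 1,"linear": [0,0,0],"rot": [0,0,0]}])

```text
time: 22.95
tool_pos: [0.389, 0.3403, 0.2388]
ee_rot: [0.0, 0.259, 0.966, 0.0]
wrist_force: [-0.2, -0.4, 4.9]
grip_width: 0.0488
```

```bash
python3 st.py
```

```text
22.95 q [-0.24  0.49 -0.73  2.06  0.47  0.76 -0.22] p [0.389  0.3403 0.2388] yaw 150.0 z [ 0.  0. -1.] F [-0.2 -0.4  4.9] w 0.0488
```

step_arm(deltas=[{"hand": 1,"linear": [0,0,2],"rot": [0,0,0]},{"hand": 1,"linear": [0,0,3],"rot": [0,0,0]},{"hand": 1,"linear": [0,0,3],"rot": [0,0,0]},{"hand": 1,"linear": [1.4,0.6,0],"rot": [0,0,0]},{"hand": 1,"linear": [3.6,1.6,0],"rot": [0,0,0]}])

```text
time: 23.45
tool_pos: [0.4378, 0.3618, 0.3196]
ee_rot: [0.001, 0.258, 0.966, -0.0]
wrist_force: [0.2, 0.6, -3.7]
grip_width: 0.0485
```

step_arm(deltas=[{"hand": 1,"linear": [4,1.8,0],"rot": [0,0,0]},{"hand": 1,"linear": [4,1.8,0],"rot": [0,0,0]},{"hand": 1,"linear": [2.4,1.1,0],"rot": [0,0,0]},{"hand": 1,"linear": [1,0.4,0],"rot": [0,0,0]},{"hand": 1,"linear": [0,0,0],"rot": [0,0,0]}])

```text
time: 23.95
tool_pos: [0.5535, 0.4132, 0.3175]
ee_rot: [-0.001, 0.259, 0.966, -0.0]
wrist_force: [-0.8, -0.3, -4.9]
grip_width: 0.0481
```

step_arm(deltas=[{"hand": 1,"linear": [0,0,0],"rot": [0,0,0]},{"hand": 1,"linear": [0,0,0],"rot": [0,0,0]}])

```text
time: 24.15
tool_pos: [0.5519, 0.413, 0.3187]
ee_rot: [-0.0, 0.258, 0.966, -0.0]
wrist_force: [0.1, 0.6, -4.2]
grip_width: 0.0485
```

```bash
python3 st.py
```

```text
24.15 q [-0.24  0.63 -0.72  1.61  0.45  1.08 -0.03] p [0.5519 0.413  0.3187] yaw 150.1 z [-0.    -0.001 -1.   ] F [ 0.1  0.6 -4.2] w 0.0485
```

step_arm(deltas=[{"hand": 1,"linear": [0,0,-2],"rot": [0,0,0]},{"hand": 1,"linear": [0,0,-2],"rot": [0,0,0]},{"hand": 1,"linear": [0,0,-1.5],"rot": [0,0,0]},{"hand": 1,"linear": [0,0,-1],"rot": [0,0,0]},{"hand": 1,"linear": [0,0,-0.3],"rot": [0,0,0]}])

```text
time: 24.65
tool_pos: [0.5526, 0.4129, 0.2498]
ee_rot: [-0.0, 0.258, 0.966, -0.001]
wrist_force: [-0.6, -0.1, -5.4]
grip_width: 0.0483
```

step_arm(deltas=[{"hand": 1,"linear": [0,0,-0.1],"rot": [0,0,0]},{"hand": 1,"linear": [0,0,0],"rot": [0,0,0]}])

```text
time: 24.85
tool_pos: [0.553, 0.4134, 0.2503]
ee_rot: [0.0, 0.259, 0.966, 0.0]
wrist_force: [0.6, 0.2, -3.3]
grip_width: 0.0485
```

```bash
python3 st.py
```

```text
24.85 q [-0.27  0.7  -0.68  1.65  0.51  0.97 -0.08] p [0.553  0.4134 0.2503] yaw 150.0 z [ 0.001  0.    -1.   ] F [ 0.6  0.2 -3.3] w 0.0485
```

step_arm(deltas=[{"hand": 1,"linear": [0,0,-0.1],"rot": [0,0,0]},{"hand": 1,"linear": [0,0,0],"rot": [0,0,0]},{"hand": 0,"linear": [0,0,0],"rot": [0,0,0]},{"hand": 0,"linear": [0,0,0],"rot": [0,0,0]},{"hand": 0,"linear": [0,0,0],"rot": [0,0,0]}])

```text
time: 25.35
tool_pos: [0.5531, 0.4133, 0.2491]
ee_rot: [0.0, 0.259, 0.966, 0.0]
wrist_force: [0.1, -0.8, -0.4]
grip_width: 0.0693
```

step_arm(deltas=[{"hand": 0,"linear": [0,0,0],"rot": [0,0,0]},{"hand": 0,"linear": [0,0,0],"rot": [0,0,0]},{"hand": 0,"linear": [0,0,3],"rot": [0,0,0]},{"hand": 0,"linear": [0,0,4],"rot": [0,0,0]},{"hand": 0,"linear": [0,0,4],"rot": [0,0,0]}])

```text
time: 25.85
tool_pos: [0.5528, 0.4131, 0.3597]
ee_rot: [-0.0, 0.258, 0.966, -0.0]
wrist_force: [0.1, 0.2, 0.4]
grip_width: 0.0942
```

step_arm(deltas=[{"hand": 0,"linear": [0,0,3],"rot": [0,0,0]},{"hand": 0,"linear": [0,0,2],"rot": [0,0,0]},{"hand": 0,"linear": [0,0,0],"rot": [0,0,0]},{"hand": 0,"linear": [0,0,0],"rot": [0,0,0]}])

```text
time: 26.25
tool_pos: [0.5529, 0.4131, 0.4085]
ee_rot: [0.0, 0.259, 0.966, 0.0]
wrist_force: [-0.1, -0.1, -0.5]
grip_width: 0.0938
```

```bash
python3 st.py;  python3 - <<'E'
from h import *
from rig import snapshot
for n in("side","top"):
  s=snapshot(n); cv2.imwrite(f"pics/f_{n}.png",s["img"][...,::-1]); print(n)
  for lo,hi in((.074,.105),(.033,.044)):
   for b in blobs(s,lo,hi): 
    if b[1]<500 and 350>b[0][1]>120: print(b[0].round(0),b[1],b[2].round(4),np.r_[b[7].min(0)[:2],b[7].max(0)[:2]].round(3))
E
```

```text
26.25 q [-0.22  0.55 -0.75  1.53  0.39  1.22  0.01] p [0.5529 0.4131 0.4085] yaw 150.0 z [ 0. -0. -1.] F [-0.1 -0.1 -0.5] w 0.0938
side
[418. 151.] 57 0.088 [ 0.531 -0.44   0.554 -0.418]
[317. 176.] 160 0.0896 [ 0.654 -0.155  0.696 -0.111]
[253. 218.] 136 0.0894 [0.649 0.093 0.683 0.125]
[335. 257.] 118 0.0807 [0.409 0.054 0.44  0.085]
[300. 262.] 117 0.0804 [0.456 0.121 0.486 0.153]
[178. 311.] 452 0.0902 [0.525 0.39  0.577 0.439]
[297. 309.] 82 0.0801 [0.368 0.229 0.389 0.251]
[416. 165.] 22 0.0394 [ 0.532 -0.436  0.551 -0.417]
[318. 192.] 38 0.0375 [ 0.655 -0.146  0.684 -0.113]
[456. 210.] 119 0.0374 [ 0.318 -0.344  0.358 -0.3  ]
[354. 231.] 82 0.0375 [ 0.468 -0.082  0.5   -0.05 ]
[255. 234.] 40 0.039 [0.649 0.102 0.674 0.125]
[335. 273.] 41 0.0375 [0.409 0.064 0.431 0.085]
[300. 277.] 40 0.0387 [0.457 0.13  0.483 0.153]
[ 28. 302.] 256 0.038 [0.837 0.537 0.874 0.677]
[ 69. 288.] 52 0.038 [0.792 0.52  0.867 0.539]
[ 83. 296.] 10 0.0389 [0.773 0.518 0.789 0.521]
[ 59. 325.] 307 0.0387 [0.723 0.511 0.76  0.672]
[298. 323.] 31 0.0398 [0.367 0.233 0.382 0.253]
[184. 331.] 76 0.0387 [0.527 0.395 0.551 0.439]
[  8. 336.] 32 0.0394 [0.76  0.674 0.819 0.686]
top
[374. 173.] 220 0.089 [ 0.658 -0.153  0.698 -0.116]
[275. 174.] 138 0.0886 [0.651 0.093 0.681 0.122]
[153. 209.] 21 0.0887 [0.563 0.392 0.575 0.408]
[493. 230.] 80 0.0888 [ 0.534 -0.443  0.556 -0.419]
[261. 252.] 126 0.0795 [0.46 0.12 0.49 0.15]
[288. 272.] 124 0.0795 [0.413 0.053 0.44  0.082]
[116. 139.] 22 0.0387 [0.753 0.509 0.761 0.535]
[ 90. 143.] 73 0.0381 [0.732 0.537 0.752 0.639]
[482. 233.] 11 0.0387 [ 0.538 -0.424  0.55  -0.419]
[343. 251.] 107 0.0356 [ 0.471 -0.083  0.499 -0.055]
[443. 312.] 171 0.0356 [ 0.322 -0.342  0.359 -0.304]
```

View pics/f_side.png

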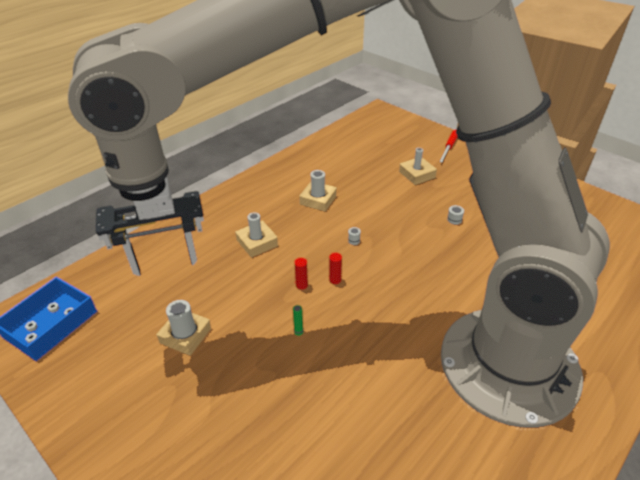

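All four tall sockets stand upright in their holes at (418,155), (318,182), (254,225) and (180,318), with their tops at about 88–90 mm. The short sockets and the look-alikes are where they were, and the gripper is clear.

```bash
python3 -c "
from rig import robot
print(robot.hand_in())"
```

```text
the job is handed in; nothing more can be done
None
```

I put all four tall sockets away upright, slimmest to thickest: 22, 31, 40 and 49 mm into the 34, 43, 52 and 61 mm holes. The job was handed in at about 26 s of the 112 s allowed; no verdict is reported.

- **Seating:** in the last pictures the tops measure about 88–90 mm. A socket on the floor of its hole should read 90 mm, and one caught on the block's top would read about 110 mm.
- **Other items:** the two short sockets and the red look-alikes measure where they started, in both views. The green one does too, but only in the side view, because the arm hid it in the last top view.
- **Gripper and forces:** the gripper was open and 16 cm above its last placing height at hand-in. The wrist force never read above about 6 N.
- **Disagreements:** no check failed. deep22 read a little low in the side view (88.0 mm, against 88.8 mm from the top), which is within the roughly 2 mm calibration. In the last top view the arm hid most of deep49, so its position there rests on the side view.

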